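# Seat the self-ejecting chuck key and tighten the carving chuck

### The arm

A 6-joint arm with a two-finger parallel gripper is mounted at the origin on the work surface. World frame = base frame: x ahead of the robot, y to its left, z up, the work surface at z = 0. Lengths are in mm, angles in degrees, forces in N, time in s.
With the tool pointing down it reaches from about 325 to 750 mm from the base axis. Payload 7.6 kg.
Tool frame: the origin (TCP) lies between the finger pads; the fingertips stand 14 mm ahead of it and the grasp point (between the pads) lies 5 mm behind it; z points along the fingers, y is the line along which they close (so a half turn about z gives the same grasp; the last joint's range is limited). The gripper opens to 85 mm and grips with 20 to 120 N. Pads are 22 mm wide; open, the fingers measure 114 mm over their backs; the gripper's body (76 mm by 85 mm) begins 54 mm behind the grasp point. The pads swing forward as they close: fully open they stand 13 mm farther back than shut.
Start: joints at [-77.596, 2.991, 80.254, -0, 96.75, -4.028], TCP at [148.538, -503.568, 245.323] pointing down, gripper open.
Joint ranges: [-166.34, 166.34], [-52.06, 124.39], [6.96, 135.62], [-60.46, 240.46], [14.63, 156.25], [-167.68, 167.68]. Speed limits (degrees/s): [147.25, 147.25, 172.46, 180, 180, 180].

### API

Orientations are given as a 3x3 rotation matrix whose columns are the frame's x, y, z axes.
In Python, from plant import * gives the robot as it stands.
- The arm moves only by the tool move_arm, never from a script. Its argument "motion" is a list of rows, each a list of 3 entries, a list of its own where there are three numbers: the shift along the tool's x, y, z scaled (see below), then the turn, a rotation vector about the tool's x, y, z scaled (see below), then the closure, from -1 (fully open) to 1 (shut), so that 0 is half open. A call has 1 to 8 rows; each row is the pose to reach, as a shift and turn from the pose commanded when the call began, along the tool's axes at that moment, turning the shorter way round; what a row does not reach only later rows make up. The controller multiplies each number of a shift by 40 cm and each number of a turn by 2 pi rad. A row lasts 1/12 s, in which the tool goes at most 41.7 mm and 7.16 degrees, less where a joint would pass 70% of its speed; a pose out of reach is approached as far as the arm can. A call with a number of a shift or a turn outside -1 to 1 is refused whole. A call with a gripper value outside its range is refused whole. The fingers move at their own pace and stop on an object; the grip force is fixed at half the most. Time passes only in rows, so rows that repeat a pose let the fingers close. It gives the time, the measured TCP pose, the force, the opening and the grip force at its end, in the units of the state.
- read_state(): the state, without advancing time (a new reading comes with each control period).
- read_camera(name): name is "side" or "top" or "wrist"; returns a dict with "pixels" (400x640x3 uint8, red, green, blue), "fx", "fy", "cx", "cy" (pixels), "R" (3x3) and "t" (3): a world point X has camera coordinates R X + t. Camera axes: x right, y down, z forward; pixel columns grow to the right and rows downward; lengths in mm; the calibration is good to about 2 mm. A picture is of the moment at which its call begins. There is no depth.
- finish_job(): hands the job in; it is judged then, once.
The state is a dict: "time": time; "joints": joint angles; "joint_velocities": joint speeds; "joint_torque": joint torques, N m; "ee_pos": TCP position; "tool_rot": TCP orientation; "wrist_force": force on the tool from outside, world axes, zero at the start; "moment": the same for the moment, N m; "gripper_width": finger opening in mm; "grip_force": force on a finger pad.
Only numpy, scipy, OpenCV 4.12 (cv2) and the standard library are available. Lean on these libraries where they do the work, as an engineer would, in place of code of your own. Each camera call takes 0.05 s, during which the arm holds its last target. There are 200 camera calls.

### The job

The carved lute head is only loosely held in the chuck of the carving stand. Lift the steel chuck key out of the tool rack, turn it until its square drops into the square socket on top of the chuck, push it fully home against its ejector spring and only then turn it clockwise (seen from above) until the jaws come up tight. Finish while still holding the key, upright, fully home, pressed down and at the tight stop: do not let go, and leave the reamer, glue bottle, tin and gouge where they are.

Things in the scene. Friction and masses are not known exactly. Their poses are not given: they have to be found in the camera images.
- key: Loose steel T-handled chuck key, 110 mm tall, 0.3 kg, hanging upright by its collar (32 mm across, 56 to 60 mm above the tip) in either hole of the rack. Origin: centre of the lower end of its square tip; z up the shank, x along the handle bar. Square drive 10 x 10 mm, 16 mm long, sides along x and y, lowest 2.5 mm tapering to 6.4 mm; above it a round shank 14 mm thick.
- key_grip (a point): Centre of the key's dark flat-sided head, 94 mm above the tip on the shank's axis; axes as the key's. The head is 28 mm along x, 12 mm thick along y (grip it across this) and spans 78 to 110 mm above the tip. A round bar 10 mm thick, 90 mm long runs through it along x, 99 mm above the tip.
- ejector (a joint): Travel (m) of the key's ejector sleeve up its shank: 0 sprung out, at most 0.0105. The sleeve, 22 mm across, sits round the shank below a coil spring; sprung out, its lower face is 5 mm above the tip. On the chuck it pushes back with 5.4 N at first and 9.5 N with the key fully home (0.009), so a key let go is pushed out again.
- rack: Wooden tool rack fixed to the bench: top board 60 x 200 mm, upper face 80 mm above the bench, two through holes 25 mm in diameter, 55 mm either side of its middle along its y, on two end cheeks. Origin: middle of its underside; z up, y along the board. A hanging key's tip is 24 mm above the bench.
- chuck: Carving stand bolted to the bench with a steel four-jaw scroll chuck, 100 mm in diameter, axis level, 90 mm above the bench. Origin: on the bench straight below the key socket; z up, x along the chuck's axis towards the jaws and the wooden lute head (ends 175 mm from the origin). The post on the -x side is 121 mm high, the chuck's crown 140 mm.
- socket (a point): Centre of the mouth of the square socket in the dark round pinion end (24 mm across) on the flat on top of the chuck, 138 mm above the bench. z up, x and y along the square's sides, turning with the pinion. 11 x 11 mm, 14 mm deep, straight sides, flat floor. Fully home, the key's tip stands on the floor. The square fits four ways, a quarter turn apart, with about 5 degrees of play each way.
- pinion (a joint): Turn of the pinion in rad, growing clockwise seen from above (so the socket's yaw falls as it grows). It starts between 0 and 0.35, stays where it is left, needs about 0.2 N m to turn, and comes to its hard stop, jaws tight, at 0.85.
- reamer: Bystander in the other hole of the rack: steel reamer with a brass collar and a dark wooden T-handle 76 mm long and 19 mm thick, no flat-sided head. Origin on its axis, 56 mm below the underside of its collar; x along the handle.
- glue_bottle: Bystander: upright white bottle, 52 mm in diameter, 130 mm tall; origin at the centre of its underside.
- tin: Bystander: closed round aluminium tin, 75 mm in diameter, 30 mm high; origin at the centre of its underside.
- gouge: Bystander: carving gouge lying on the bench, wooden handle and steel blade, 213 mm long, 26 mm thick; origin on the bench, 100 mm from the butt of the handle; x points to the blade.
There are look-alikes about, which are no part of the job. There is more than one size of the rack; the job needs the smaller.

How it is judged (in metres and radians):
On the way, in this order (a step that is already met when the one before it is completed fails the run):
1. the key is lifted clear out of the rack in the gripper (z of key in the frame of rack above 0.085 m and contact force between the fingers and key above 1 N), for 0.1 s.
2. the key's square is meshed and fully home in the socket before the jaws are tight (z of key in the frame of socket below -0.012 m and horizontal distance between key and socket below 0.003 m and value of joint pinion below 0.7 rad), for 0.1 s.
At the end, for the whole second after the job is handed in: Still held by the fingers, the key stands upright (0.1 rad) in the socket, within 2 mm of fully home and 3 mm of centre, pressed onto the chuck with over 5 N against its spring, and the pinion is at its tight stop (beyond 0.79 of 0.85 rad); all of it lasts through the final second (z of key in the frame of socket below -0.012 m and horizontal distance between key and socket below 0.003 m and angle between key's own z axis and vertical below 0.1 rad and value of joint pinion above 0.79 rad and contact force between key and chuck above 5 N and contact force between the fingers and key above 2 N); the arm keeps its last pose, push and grip.
It fails at once if the reamer, glue bottle, tin or gouge is displaced by more than 30 mm (distance of any of reamer, glue_bottle, tin, gouge from where it was at the start of the episode above 0.03 m).
It also fails if it takes over 58 s, if anything falls off the work surface, if the arm or the gripper's body presses on something with over 40 N, if the wrist force passes 120 N, or if a joint passes its speed limit or range.

## Working session

There is one attempt and no reset: what is moved stays moved. The work goes in short steps, Python scripts to look and compute and a tool call to move; the robot and the scene stay as the last step left them, time stands still between calls to the robot, and variables do not carry over. Pictures are saved under pics/ and viewed, at most 10 in all, crops included, and the job is handed in when it is done.

Besides the shell and the picture viewer there is one more tool, called in YAML: its name, and indented under it one key for each argument. move_arm: Moves the arm, as the interface text tells. Shifts and turns lie within -1 to 1; 1 stands for 40 cm of shift or 2 pi rad of turn. Its arguments: {"type":"object","properties":{"motion":{"type":"array","items":{"type":"array"}}},"required":["motion"]}

```bash
mkdir -p pics; ls; cat > h.py <<'E'
from plant import *
import numpy as np, cv2
def snap(n,f):
    c=read_camera(n); np.savez('pics/'+f,**{k:np.array(v) for k,v in c.items()})
    cv2.imwrite('pics/'+f+'.png',c['pixels'][:,:,::-1]); return c
def load(f): return dict(np.load('pics/'+f+'.npz'))
def ray(c,u,v):
    R=np.array(c['R']);t=np.array(c['t']); o=-R.T@t
    d=R.T@np.array([(u-c['cx'])/c['fx'],(v-c['cy'])/c['fy'],1]); return o,d/np.linalg.norm(d)
def onz(c,u,v,z):
    o,d=ray(c,u,v); return o+d*(z-o[2])/d[2]
def tri(*a):
    A=np.zeros((3,3));b=np.zeros(3)
    for c,u,v in a:
        o,d=ray(c,u,v);P=np.eye(3)-np.outer(d,d);A+=P;b+=P@o
    x=np.linalg.solve(A,b); return x,[np.linalg.norm((np.eye(3)-np.outer(ray(*q)[1],ray(*q)[1]))@(x-ray(*q)[0])) for q in a]
def proj(c,X):
    p=np.array(c['R'])@X+np.array(c['t']); return c['fx']*p[0]/p[2]+c['cx'],c['fy']*p[1]/p[2]+c['cy']
E
python3 - <<'E'
from h import *
for n in ['side','top','wrist']:
    c=snap(n,n+'0'); print(n,c['fx'],-np.array(c['R']).T@np.array(c['t']),np.array(c['R'])[2])
print(read_state())
a=[cv2.imread(f'pics/{n}0.png') for n in ['side','top']]
E
```

```text
pics
side 464.6522137069756 [169.09197968 767.58664938 954.82050378] [ 0.31685465 -0.63982845 -0.70015904]
top 403.6205454256291 [468.57954637 -12.02893119 978.97779851] [ 0.09736497 -0.01406711 -0.99514932]
wrist 290.69227027101755 [ 219.11595938 -482.12292338  372.61651456] [-0.28139424 -0.08111973 -0.95615734]
{'time': 0.15, 'joints': array([-7.75959382e+01,  3.01874191e+00,  8.02985349e+01,  5.85499392e-04,
        9.67498663e+01, -4.02753865e+00]), 'joint_velocities': array([-0.01768026, -0.15228578, -0.20615376, -0.01682432,  0.01817136,
       -0.00030959]), 'joint_torque': array([ 5.30810757e-04, -3.81952250e+01, -3.60423410e+01, -4.80353276e-05,
        4.64388213e-03, -1.14824775e-05]), 'ee_pos': array([ 148.49036074, -503.34803636,  244.67748582]), 'tool_rot': array([[ 9.59157782e-01,  2.82871511e-01, -2.41811239e-04],
       [ 2.82871599e-01, -9.59157101e-01,  1.14669218e-03],
       [ 9.24315829e-05, -1.16826026e-03, -9.99999313e-01]]), 'wrist_force': array([ 0.02819407, -0.21941475,  0.13343774]), 'moment': array([ 0.0380252 , -0.01217556,  0.00556084]), 'grip_force': 0.0, 'gripper_width': 85.40947485965295}
```

View pics/top0.png

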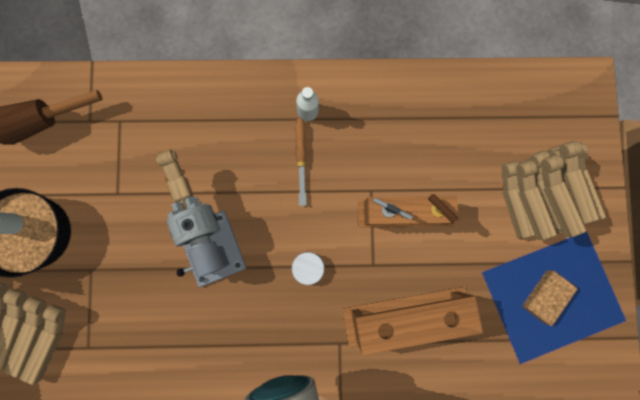

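View pics/side0.png

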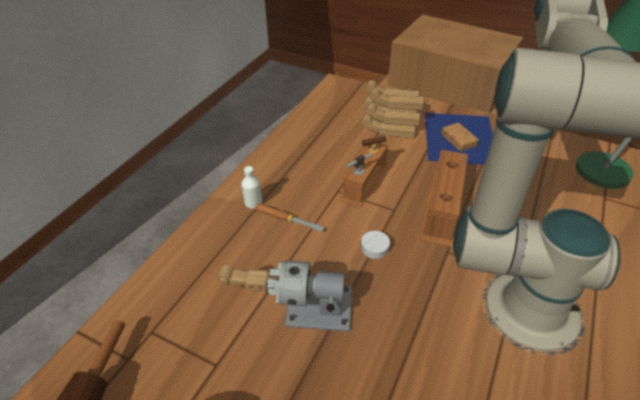

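The top view shows the key in the small rack, with its bar running from about (374,199) to (411,218). The reamer is at (440,207) and the socket at (187,225). In the side view the key is near (360,160) and the socket near (292,270). I'll zoom in on these.

```bash
python3 - <<'E'
from h import *
t=cv2.imread('pics/top0.png');s=cv2.imread('pics/side0.png')
z=lambda i,u,v:cv2.resize(i[v-25:v+25,u-33:u+33],None,fx=6,fy=6,interpolation=cv2.INTER_CUBIC)
cv2.imwrite('pics/z0.png',np.vstack([np.hstack([z(t,393,208),z(t,187,225)]),np.hstack([z(s,360,160),z(s,293,270)])]))
E
```

```text
(no output)
```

View pics/z0.png

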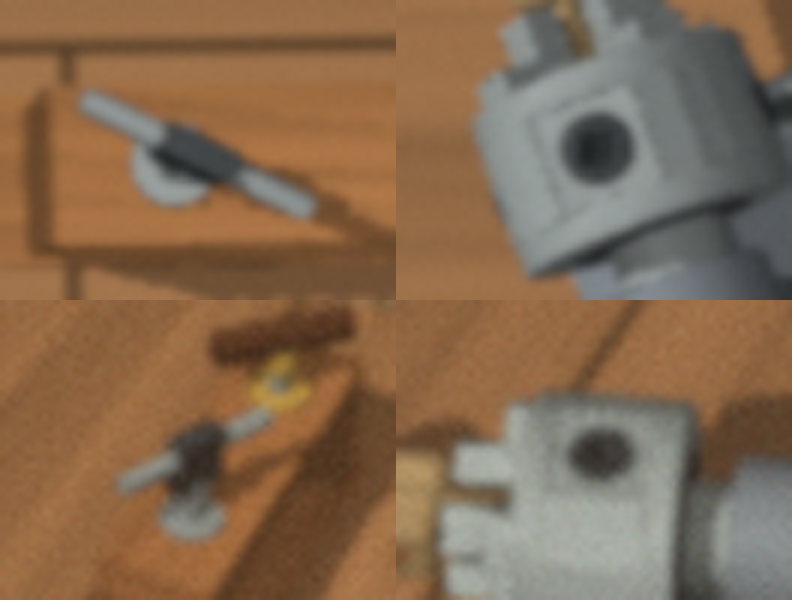

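```bash
python3 - <<'E'
from h import *
t=load('top0');s=load('side0')
np.set_printoptions(precision=1,suppress=True)
a=tri((t,374.2,199.7),(s,347.3,166.2));b=tri((t,412,218),(s,372.3,153.3))
print(a,b,(a[0]+b[0])/2,np.linalg.norm(a[0]-b[0]))
for q in [(374.2,199.7),(412,218)]: print(onz(t,*q,123))
k=tri((t,187.7,224.7),(s,294.3,270.5));print('socket',k,onz(t,187.7,224.7,138))
k=tri((t,188,208),(s,357.5,221.5)) 
# tops
print('tin',onz(t,308,269,30),'bottle',tri((t,308,93),(s,249,170)),'reamer',tri((t,442,207),(s,374,141)))
print('tophead',onz(t,360+203/6,183+150/6,134))
print('rack top',[onz(t,*q,80) for q in [(365,201),(457,197),(367,225),(457,223)]])
w=load('wrist0'); R=read_state()['tool_rot'];T=read_state()['ee_pos'];C=-w['R'].T@w['t']
print('cam in tool',R.T@(C-T),'\n',R.T@w['R'].T)
E
```

```text
(array([ 556.3, -153.6,  120.2]), [np.float64(0.22144629599111018), np.float64(0.22144629599123977)]) (array([ 514.8, -232.7,  124.1]), [np.float64(1.2385154940621936), np.float64(1.238515494062205)]) [ 535.5 -193.2  122.1] 89.4597431096099
[ 556.2 -153.1  123. ]
[ 516.  -232.6  123. ]
socket (array([507.4, 238.9, 135.9]), [np.float64(0.5294441705462941), np.float64(0.5294441705462963)]) [507.8 238.5 138. ]
tin [405.9  -9.5  30. ] bottle (array([791.5, -15.1, 124.3]), [np.float64(0.9415863859576775), np.float64(0.9415863859578137)]) reamer (array([ 537.4, -301.6,  114. ]), [np.float64(2.0791669172488225), np.float64(2.079166917248795)])
tophead [ 537.  -192.2  134. ]
rack top [array([ 558. , -139.4,   80. ]), array([ 564.2, -347.1,   80. ]), array([ 504.2, -142.4,   80. ]), array([ 505.8, -344.2,   80. ])]
cam in tool [  73.8   -0.5 -127.9] 
 [[-0.  -1.  -0.3]
 [ 1.  -0.  -0. ]
 [ 0.  -0.3  1. ]]
```

```bash
cat >> h.py <<'E'
from scipy.spatial.transform import Rotation as Ro
def plan(p,yaw):
    s=read_state();R=s['tool_rot'];a=np.radians(yaw)
    G=np.array([[np.cos(a),np.sin(a),0],[np.sin(a),-np.cos(a),0],[0,0,-1]])
    print('t',round(s['time'],2),'pos',s['ee_pos'].round(1),'yaw',round(float(np.degrees(np.arctan2(R[1,0],R[0,0]))),2),'F',s['wrist_force'].round(1),'M',s['moment'].round(2),'w',round(s['gripper_width'],1),round(s['grip_force'],1))
    print('shift',(R.T@(np.array(p)-s['ee_pos'])/400).round(4).tolist(),'turn',(Ro.from_matrix(R.T@G).as_rotvec()/2/np.pi).round(5).tolist())
E
python3 -c "
from h import *
plan([535.8,-193,215],62.8)"
```

```text
t 0.15 pos [ 148.5 -503.3  244.7] yaw 16.43 F [ 0.  -0.2  0.1] M [ 0.04 -0.01  0.01] w 85.4 0.0
shift [1.1482, -0.4702, 0.0748] turn [-0.00017, -9e-05, -0.1288]
```

move_arm:
  motion:
    - [[0.7, -0.29, 0], [0, 0, -0.129], -1]
    - [[0.7, -0.29, 0], [0, 0, -0.129], -1]
    - [[0.7, -0.29, 0], [0, 0, -0.129], -1]
    - [[0.7, -0.29, 0], [0, 0, -0.129], -1]
    - [[0.7, -0.29, 0], [0, 0, -0.129], -1]
    - [[0.7, -0.29, 0], [0, 0, -0.129], -1]
    - [[0.7, -0.29, 0], [0, 0, -0.129], -1]
    - [[0.7, -0.29, 0], [0, 0, -0.129], -1]

```text
time: 0.82
ee_pos: [387.4, -309.5, 245.1]
tool_rot: [[0.449, 0.894, 0.001], [0.894, -0.449, 0.001], [0.002, 0.0, -1.0]]
wrist_force: [-0.2, -0.8, 0.0]
gripper_width: 86.1
grip_force: 0.0
```

```bash
python3 -c "
from h import *
plan([535.8,-193,215],62.8)"
```

```text
t 0.82 pos [ 387.4 -309.5  245.1] yaw 63.32 F [-0.2 -0.8  0. ] M [-0.    0.01  0.04] w 86.1 0.0
shift [0.4267, 0.2006, 0.0759] turn [3e-05, -0.00025, 0.00145]
```

move_arm:
  motion:
    - [[0.44, 0.2, 0.075], [0, 0, 0], -1]
    - [[0.44, 0.2, 0.075], [0, 0, 0], -1]
    - [[0.44, 0.2, 0.075], [0, 0, 0], -1]
    - [[0.44, 0.2, 0.075], [0, 0, 0], -1]
    - [[0.44, 0.2, 0.075], [0, 0, 0], -1]
    - [[0.44, 0.2, 0.075], [0, 0, 0], -1]
    - [[0.44, 0.2, 0.075], [0, 0, 0], -1]
    - [[0.44, 0.2, 0.075], [0, 0, 0], -1]

```text
time: 1.48
ee_pos: [535.3, -193.4, 215.1]
tool_rot: [[0.456, 0.89, -0.001], [0.89, -0.456, -0.0], [-0.001, -0.001, -1.0]]
wrist_force: [-1.1, -0.6, 0.9]
gripper_width: 85.3
grip_force: 0.0
```

```bash
python3 -c "
from h import *
c=snap('wrist','w1')
plan([535.8,-193,113],62.8)
print(proj(c,np.array([535.8,-193,123])),proj(c,np.array([535.8,-193,134])),proj(c,np.array([556.2,-153.3,123])),proj(c,np.array([515.5,-232.6,123])))"
```

```text
t 1.53 pos [ 535.2 -193.8  215.4] yaw 62.8 F [-1.6  0.5  1.2] M [-0.04 -0.01  0.02] w 85.3 0.0
shift [0.0026, 0.0005, 0.2561] turn [1e-05, 7e-05, -0.0]
(np.float64(322.1982897258243), np.float64(210.6597299492694)) (np.float64(322.27225920506135), np.float64(215.2561028149721)) (np.float64(322.2986711811439), np.float64(154.4792000793076)) (np.float64(322.16015629726394), np.float64(260.69791906704785))
```

View pics/w1.png

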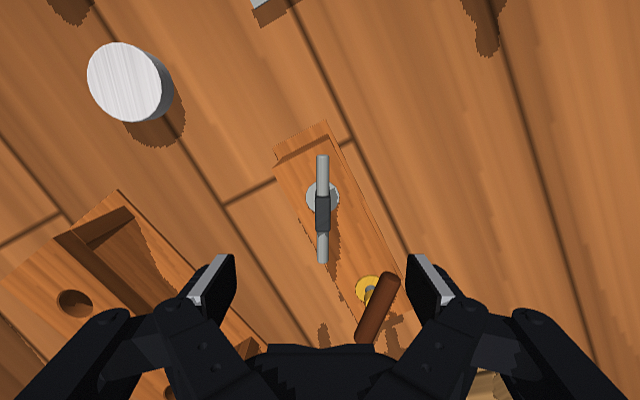

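The wrist view confirms the key: its bar runs vertically from (323,155) to (322,263), within 2 px of prediction. I'll descend and grip.

move_arm:
  motion:
    - [[0.002, 0, 0.09], [0, 0, 0], -1]
    - [[0.002, 0, 0.17], [0, 0, 0], -1]
    - [[0.002, 0, 0.22], [0, 0, 0], -1]
    - [[0.002, 0, 0.256], [0, 0, 0], -1]
    - [[0.002, 0, 0.256], [0, 0, 0], 0]
    - [[0.002, 0, 0.256], [0, 0, 0], 1]
    - [[0.002, 0, 0.256], [0, 0, 0], 1]
    - [[0.002, 0, 0.256], [0, 0, 0], 1]

```text
time: 2.2
ee_pos: [536.7, -193.0, 115.0]
tool_rot: [[0.457, 0.89, 0.003], [0.89, -0.457, -0.001], [0.0, 0.003, -1.0]]
wrist_force: [0.7, -0.5, 0.2]
gripper_width: 38.9
grip_force: 0.0
```

move_arm:
  motion:
    - [[0, 0, 0], [0, 0, 0], 1]
    - [[0, 0, 0], [0, 0, 0], 1]
    - [[0, 0, 0], [0, 0, 0], 1]
    - [[0, 0, 0], [0, 0, 0], 1]
    - [[0, 0, 0], [0, 0, 0], 1]
    - [[0, 0, 0], [0, 0, 0], 1]

```text
time: 2.7
ee_pos: [536.6, -192.5, 114.2]
tool_rot: [[0.456, 0.89, 0.002], [0.89, -0.456, -0.001], [-0.0, 0.002, -1.0]]
wrist_force: [-0.1, -0.7, 5.9]
gripper_width: 11.4
grip_force: 60.0
```

```bash
python3 -c "
from h import *
plan([535.8,-193,260],62.8)"
```

```text
t 2.7 pos [ 536.6 -192.5  114.2] yaw 62.87 F [-0.1 -0.7  5.9] M [-0.08  0.12  0.03] w 11.4 60.0
shift [-0.002, -0.0005, -0.3646] turn [0.00034, 3e-05, 0.00021]
```

move_arm:
  motion:
    - [[0, 0, -0.05], [0, 0, 0], 1]
    - [[0, 0, -0.12], [0, 0, 0], 1]
    - [[0, 0, -0.2], [0, 0, 0], 1]
    - [[0, 0, -0.28], [0, 0, 0], 1]
    - [[0, 0, -0.36], [0, 0, 0], 1]
    - [[0, 0, -0.42], [0, 0, 0], 1]
    - [[0, 0, -0.44], [0, 0, 0], 1]
    - [[0, 0, -0.44], [0, 0, 0], 1]

```text
time: 3.37
ee_pos: [536.7, -192.4, 291.3]
tool_rot: [[0.456, 0.89, 0.004], [0.89, -0.456, -0.002], [0.0, 0.004, -1.0]]
wrist_force: [1.6, 1.0, 0.1]
gripper_width: 0.0
grip_force: 0.0
```

```bash
python3 -c "
from h import *
plan([508-60,238.7-20,290],18.8)"
```

```text
t 3.37 pos [ 536.7 -192.4  291.3] yaw 62.88 F [1.6 1.  0.1] M [-0.03 -0.03  0.03] w 0.0 0.0
shift [0.8136, -0.6659, 0.0004] turn [0.00065, -0.00031, 0.12245]
```

The key slipped out, since the gripper has now shut to 0. I'll look.

```bash
python3 -c "
from h import *
w=snap('wrist','w2');t=snap('top','t2');s=snap('side','s2')
a=w['pixels'][130:330,220:440,::-1];b=t['pixels'][160:260,340:480,::-1];d=s['pixels'][110:210,310:450,::-1]
f=lambda i:cv2.resize(i,(400,290),interpolation=cv2.INTER_CUBIC)
cv2.imwrite('pics/z2.png',np.vstack([np.hstack([f(b),f(d)]),np.hstack([f(a),f(w['pixels'][:,:,::-1])])]))"
```

```text
(no output)
```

View pics/z2.png

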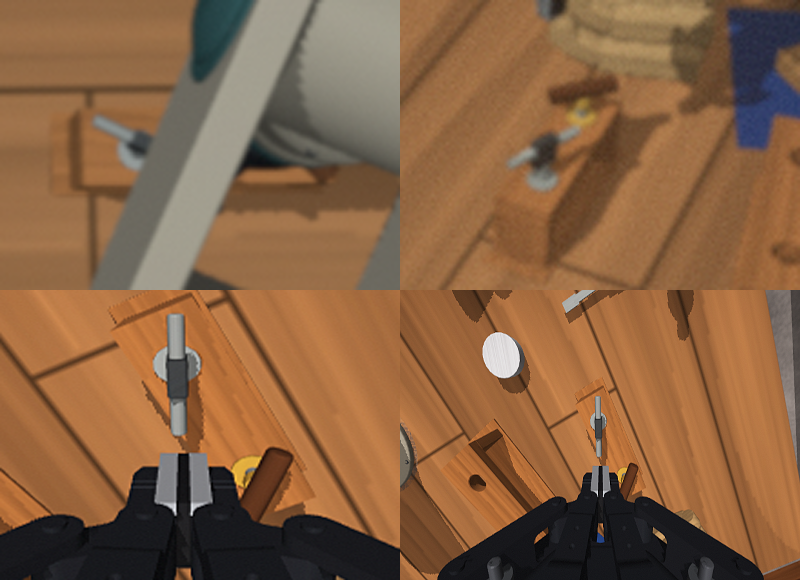

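The key is back hanging in the rack, with its bar in the same place. I'll regrip and lift slowly, watching the force.

move_arm:
  motion:
    - [[0, 0, 0.05], [0, 0, 0], -1]
    - [[0, 0, 0.1], [0, 0, 0], -1]
    - [[0, 0, 0.15], [0, 0, 0], -1]
    - [[0, 0, 0.19], [0, 0, 0], -1]
    - [[0, 0, 0.19], [0, 0, 0], -1]
    - [[0, 0, 0.19], [0, 0, 0], -1]
    - [[0, 0, 0.19], [0, 0, 0], -1]
    - [[0, 0, 0.19], [0, 0, 0], -1]

```text
time: 4.18
ee_pos: [536.5, -192.4, 214.1]
tool_rot: [[0.456, 0.89, 0.002], [0.89, -0.456, -0.001], [0.0, 0.002, -1.0]]
wrist_force: [0.2, 0.4, -0.2]
gripper_width: 85.6
grip_force: 0.0
```

```bash
python3 -c "
from h import *
c=snap('wrist','w3')
plan([535.8,-193,112],62.8)
for z,h in ((112,0),):
  for X in ([535.8,-193,123],[556.2,-153.3,123],[515.5,-232.6,123]): print(proj(c,np.array(X)))
a=c['pixels'][120:300,200:440,::-1]
cv2.imwrite('pics/z3.png',cv2.resize(a,None,fx=3,fy=3,interpolation=cv2.INTER_CUBIC))"
```

```text
t 4.23 pos [ 536.5 -192.4  214.2] yaw 62.87 F [0.1 0.4 0.1] M [-0.02 -0.    0.02] w 85.3 0.0
shift [-0.0021, -0.0014, 0.2554] turn [0.00033, -0.0, 0.0002]
(np.float64(321.23106443719746), np.float64(212.81628008255606))
(np.float64(321.3013843482286), np.float64(156.62897194472419))
(np.float64(321.219819255062), np.float64(262.8590070545636))
```

View pics/z3.png

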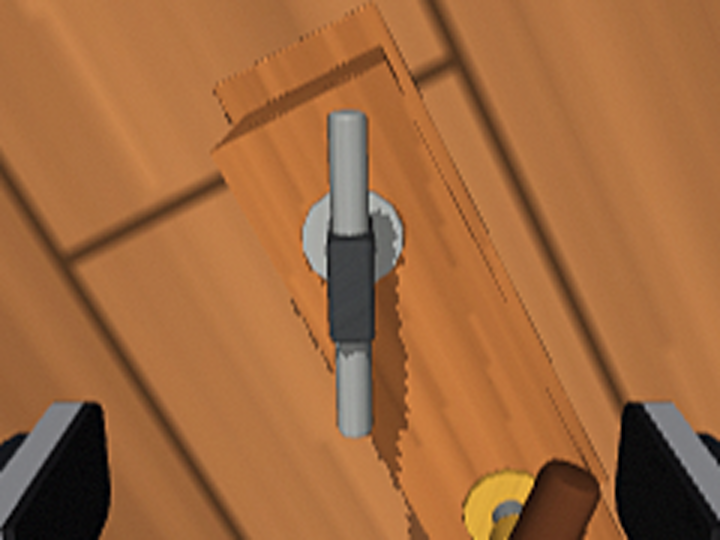

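The key hangs about 3.5 mm to the tool's −y side of before, with its head centre at (317,216) and its bar turned about 1.5°. I'll correct for this, grip gently and lift in small steps.

move_arm:
  motion:
    - [[-0.002, -0.009, 0.08], [0, 0, -0.004], -1]
    - [[-0.002, -0.009, 0.15], [0, 0, -0.004], -0.5]
    - [[-0.002, -0.009, 0.21], [0, 0, -0.004], 0]
    - [[-0.002, -0.009, 0.256], [0, 0, -0.004], 0.3]
    - [[-0.002, -0.009, 0.256], [0, 0, -0.004], 0.5]
    - [[-0.002, -0.009, 0.256], [0, 0, -0.004], 0.6]
    - [[-0.002, -0.009, 0.256], [0, 0, -0.004], 0.7]
    - [[-0.002, -0.009, 0.256], [0, 0, -0.004], 0.75]

```text
time: 4.9
ee_pos: [533.6, -191.7, 112.8]
tool_rot: [[0.433, 0.901, 0.003], [0.901, -0.433, -0.001], [0.0, 0.004, -1.0]]
wrist_force: [0.3, -0.6, 2.5]
gripper_width: 11.7
grip_force: 39.5
```

move_arm:
  motion:
    - [[0, 0, 0], [0, 0, 0], 0.9]
    - [[0, 0, 0], [0, 0, 0], 1]
    - [[0, 0, 0], [0, 0, 0], 1]
    - [[0, 0, 0], [0, 0, 0], 1]
    - [[0, 0, 0], [0, 0, 0], 1]
    - [[0, 0, 0], [0, 0, 0], 1]
    - [[0, 0, 0], [0, 0, 0], 1]
    - [[0, 0, 0], [0, 0, 0], 1]

```text
time: 5.57
ee_pos: [533.6, -191.7, 112.8]
tool_rot: [[0.434, 0.901, 0.004], [0.901, -0.434, -0.002], [0.0, 0.004, -1.0]]
wrist_force: [-0.3, 0.4, 6.9]
gripper_width: 11.0
grip_force: 59.2
```

move_arm:
  motion:
    - [[0, 0, -0.002], [0, 0, 0], 1]
    - [[0, 0, -0.004], [0, 0, 0], 1]
    - [[0, 0, -0.006], [0, 0, 0], 1]
    - [[0, 0, -0.008], [0, 0, 0], 1]
    - [[0, 0, -0.01], [0, 0, 0], 1]
    - [[0, 0, -0.012], [0, 0, 0], 1]
    - [[0, 0, -0.014], [0, 0, 0], 1]
    - [[0, 0, -0.016], [0, 0, 0], 1]

```text
time: 6.23
ee_pos: [532.4, -191.2, 116.7]
tool_rot: [[0.433, 0.901, -0.0], [0.901, -0.433, 0.0], [-0.0, -0.0, -1.0]]
wrist_force: [1.1, 0.2, -1.7]
gripper_width: 11.2
grip_force: 58.4
```

```bash
python3 -c "
from h import *
c=snap('wrist','w4');t=snap('side','s4')
plan([535.8,-193,112],62.8)
f=lambda i:cv2.resize(i,(400,290),interpolation=cv2.INTER_CUBIC)
cv2.imwrite('pics/z4.png',np.hstack([f(c['pixels'][150:330,210:430,::-1]),f(t['pixels'][110:210,310:450,::-1])]))"
```

```text
t 6.33 pos [ 532.6 -191.3  117. ] yaw 64.31 F [-0.5 -0.3 -3. ] M [-0.   -0.02  0.01] w 11.3 58.4
shift [-0.0003, 0.0091, 0.0125] turn [2e-05, 1e-05, 0.00421]
```

View pics/z4.png

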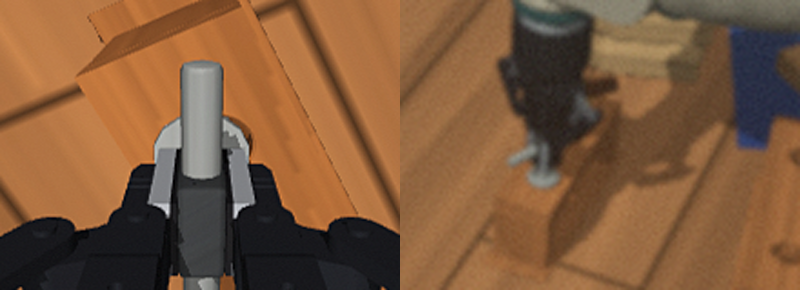

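The key is gripped and its collar is off the board, with the wrist carrying −3 N, which is the key's weight. I'll keep lifting gently.

move_arm:
  motion:
    - [[0, 0, -0.01], [0, 0, 0], 1]
    - [[0, 0, -0.022], [0, 0, 0], 1]
    - [[0, 0, -0.036], [0, 0, 0], 1]
    - [[0, 0, -0.05], [0, 0, 0], 1]
    - [[0, 0, -0.064], [0, 0, 0], 1]
    - [[0, 0, -0.078], [0, 0, 0], 1]
    - [[0, 0, -0.09], [0, 0, 0], 1]
    - [[0, 0, -0.1], [0, 0, 0], 1]

```text
time: 7.0
ee_pos: [528.3, -189.9, 143.0]
tool_rot: [[0.434, 0.901, -0.018], [0.901, -0.434, 0.007], [-0.001, -0.02, -1.0]]
wrist_force: [8.9, -5.0, -63.4]
gripper_width: 11.2
grip_force: 57.5
```

move_arm:
  motion:
    - [[0, 0, -0.01], [0, 0, 0], 1]
    - [[0, 0, -0.03], [0, 0, 0], 1]
    - [[0, 0, -0.06], [0, 0, 0], 1]
    - [[0, 0, -0.1], [0, 0, 0], 1]
    - [[0, 0, -0.14], [0, 0, 0], 1]
    - [[0, 0, -0.18], [0, 0, 0], 1]
    - [[0, 0, -0.21], [0, 0, 0], 1]
    - [[0, 0, -0.23], [0, 0, 0], 1]

```text
time: 7.67
ee_pos: [533.0, -191.5, 251.8]
tool_rot: [[0.433, 0.901, 0.003], [0.901, -0.433, -0.002], [0.0, 0.004, -1.0]]
wrist_force: [0.4, -0.4, -0.2]
gripper_width: 0.0
grip_force: 0.0
```

move_arm:
  motion:
    - [[0, 0, -0.01], [0, 0, 0], 1]
    - [[0, 0, -0.03], [0, 0, 0], 1]
    - [[0, 0, -0.06], [0, 0, 0], 1]
    - [[0, 0, -0.08], [0, 0, 0], 1]
    - [[0, 0, -0.1], [0, 0, 0], 1]
    - [[0, 0, -0.11], [0, 0, 0], 1]
    - [[0, 0, -0.11], [0, 0, 0], 1]
    - [[0, 0, -0.11], [0, 0, 0], 1]

```text
time: 8.33
ee_pos: [532.6, -191.3, 292.8]
tool_rot: [[0.433, 0.901, 0.0], [0.901, -0.433, -0.0], [-0.0, 0.0, -1.0]]
wrist_force: [0.2, 0.1, -0.4]
gripper_width: -0.0
grip_force: 0.0
```

```bash
python3 -c "
from h import *
c=snap('wrist','w5')
plan([508-50,238.7-25,290],18.8)"
```

```text
t 8.38 pos [ 532.4 -191.3  292.4] yaw 64.32 F [ 0.1 -0.1  0.4] M [-0.05 -0.02 -0.01] w 0.1 0.0
shift [0.8317, -0.6065, 0.0063] turn [-0.00012, 6e-05, 0.12643]
```

The wrist pulled 63 N at a 30 mm lift, so the 22 mm sleeve caught under the board because the key was off-centre in its 25 mm hole. I need the true hole centre, which I'll work out from the board's edges.

```bash
python3 -c "
from h import *
c=load('w5')
u0,v0=240,90
a=c['pixels'][v0:v0+150,u0:u0+200,::-1]
cv2.imwrite('pics/z5.png',cv2.resize(a,None,fx=4,fy=4,interpolation=cv2.INTER_CUBIC))
R=c['R'];print(-R.T@c['t'])
for X in ([535.8,-193,80],[535.8,-193,134],[559,-140,80],[504,-140,80]):print(proj(c,np.array(X,float)))"
```

```text
[ 563.8870589  -123.74293122  420.86183727]
(np.float64(324.45824447396626), np.float64(179.1653415747534))
(np.float64(325.15318527934704), np.float64(190.53408567873177))
(np.float64(322.806380310057), np.float64(129.37071736848827))
(np.float64(280.1258582610575), np.float64(150.54372260333))
```

View pics/z5.png

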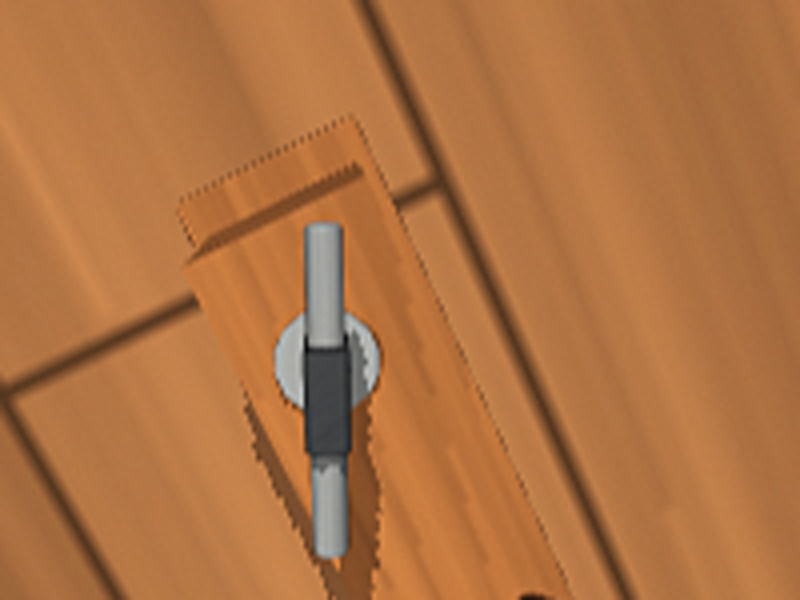

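```bash
python3 -c "
from h import *
c=load('w5'); t=load('top0')
P=lambda x,y,z=80:onz(c,240+x/4,90+y/4,z)
A,B=P(188,263),P(362,176)
print('corners',A,B,np.linalg.norm(A-B))
L=[P(*q) for q in [(188,263),(250,398),(330,570)]];Rr=[P(*q) for q in [(362,176),(420,290),(480,410),(530,515),(568,592)]]
print(L,Rr)
d=(Rr[-1]-Rr[0]);d/=np.linalg.norm(d);print('dir',d, 'yaw off',np.degrees(np.arctan2(d[0],-d[1])))
n=np.array([d[1],-d[0],0]);print('width',[(l-Rr[0])@n for l in L])
mid=(A+B)/2;print('hole',mid+45*d, 'hole2',mid+155*d,'reamer est')
m=np.mean([r@n for r in Rr]);
print('hole from right edge only',B+45*d+n*30*np.sign((L[0]-Rr[0])@n))
print('collar',P(327,362,82),P(327,362,84),'bar ends',P(324,226,123),P(331,556,123),'head',P(327,400,134))"
```

```text
corners [ 508.39638021 -148.81078811   80.        ] [ 564.70384963 -148.45172236   80.        ] 56.30861426228607
[array([ 508.39638021, -148.81078811,   80.        ]), array([ 506.39271189, -192.97882206,   80.        ]), array([ 503.91407113, -254.08532975,   80.        ])] [array([ 564.70384963, -148.45172236,   80.        ]), array([ 566.17409565, -185.44082789,   80.        ]), array([ 567.52850691, -226.61073117,   80.        ]), array([ 568.08294654, -264.46607875,   80.        ]), array([ 568.89207879, -293.79210711,   80.        ])]
dir [ 0.02880474 -0.99958506  0.        ] yaw off 1.6506180644960813
width [np.float64(56.29444784827998), np.float64(59.5695332849574), np.float64(63.807302320255566)]
hole [ 537.846328   -193.61258282   80.        ] hole2 [ 541.01484887 -303.56693915   80.        ] reamer est
hole from right edge only [ 536.01251098 -194.297192     80.        ]
collar [ 532.36114934 -192.6568861    82.        ] [ 532.54721874 -192.25014832   84.        ] bar ends [ 550.7054826  -152.32074267  123.        ] [ 513.52750961 -234.00861088  123.        ] head [ 532.92008947 -190.98879414  134.        ]
```

The hole centre comes out near (536.4, −193.6), while the key's collar sits at (532.5, −192.4). I'll regrip, lift a little, carry the key to the hole centre, then raise it slowly.

move_arm:
  motion:
    - [[0, 0, 0], [0, 0, 0], -0.5]
    - [[0, 0, 0.05], [0, 0, 0], -0.5]
    - [[0, 0, 0.14], [0, 0, 0], -0.5]
    - [[0, 0, 0.22], [0, 0, 0], -0.5]
    - [[0, 0, 0.28], [0, 0, 0], -0.5]
    - [[0, 0, 0.34], [0, 0, 0], -0.5]
    - [[0, 0, 0.4], [0, 0, 0], 0]
    - [[0, 0, 0.448], [0, 0, 0], 0.3]

```text
time: 9.05
ee_pos: [531.6, -190.9, 111.0]
tool_rot: [[0.433, 0.901, -0.003], [0.901, -0.433, 0.001], [-0.0, -0.003, -1.0]]
wrist_force: [-0.7, 0.8, 0.2]
gripper_width: 40.5
grip_force: 0.0
```

move_arm:
  motion:
    - [[0, 0, 0], [0, 0, 0], 0.4]
    - [[0, 0, 0], [0, 0, 0], 0.5]
    - [[0, 0, 0], [0, 0, 0], 0.6]
    - [[0, 0, 0], [0, 0, 0], 0.7]
    - [[0, 0, 0], [0, 0, 0], 0.8]
    - [[0, 0, 0], [0, 0, 0], 1]
    - [[0, 0, 0], [0, 0, 0], 1]
    - [[0, 0, 0], [0, 0, 0], 1]

```text
time: 9.72
ee_pos: [533.4, -191.7, 115.7]
tool_rot: [[0.433, 0.901, 0.003], [0.901, -0.433, -0.001], [0.0, 0.004, -1.0]]
wrist_force: [-0.3, -0.4, 5.5]
gripper_width: 10.8
grip_force: 59.3
```

move_arm:
  motion:
    - [[0, 0, -0.005], [0, 0, 0], 1]
    - [[0, 0, -0.01], [0, 0, 0], 1]
    - [[0, 0, -0.015], [0, 0, 0], 1]
    - [[0, 0, -0.02], [0, 0, 0], 1]
    - [[0, 0, -0.025], [0, 0, 0], 1]
    - [[0, 0, -0.03], [0, 0, 0], 1]
    - [[0, 0, -0.03], [0, 0, 0], 1]
    - [[0, 0, -0.03], [0, 0, 0], 1]

```text
time: 10.38
ee_pos: [532.6, -191.3, 125.8]
tool_rot: [[0.433, 0.901, 0.0], [0.901, -0.433, -0.0], [-0.0, 0.0, -1.0]]
wrist_force: [1.2, -0.3, -2.8]
gripper_width: 11.0
grip_force: 58.3
```

```bash
python3 -c "
from h import *
plan([536.4,-193.6,128],64.3)"
```

```text
t 10.38 pos [ 532.6 -191.3  125.8] yaw 64.32 F [ 1.2 -0.3 -2.8] M [0.01 0.02 0.02] w 11.0 58.3
shift [-0.001, 0.0111, -0.0055] turn [4e-05, 2e-05, 4e-05]
```

move_arm:
  motion:
    - [[0, 0.004, 0], [0, 0, 0], 1]
    - [[0, 0.008, 0], [0, 0, 0], 1]
    - [[-0.001, 0.011, 0], [0, 0, 0], 1]
    - [[-0.001, 0.011, -0.01], [0, 0, 0], 1]
    - [[-0.001, 0.011, -0.02], [0, 0, 0], 1]
    - [[-0.001, 0.011, -0.025], [0, 0, 0], 1]
    - [[-0.001, 0.011, -0.025], [0, 0, 0], 1]
    - [[-0.001, 0.011, -0.025], [0, 0, 0], 1]

```text
time: 11.05
ee_pos: [536.4, -193.6, 136.1]
tool_rot: [[0.433, 0.901, 0.001], [0.901, -0.433, -0.0], [-0.0, 0.001, -1.0]]
wrist_force: [-0.6, 0.8, -3.1]
gripper_width: 11.5
grip_force: 58.3
```

```bash
python3 -c "
from h import *
plan([536.4,-193.6,128],64.3)
c=snap('wrist','w6')
u0,v0=265,150
a=c['pixels'][v0:v0+110,u0:u0+110,::-1]
cv2.imwrite('pics/z6.png',cv2.resize(a,None,fx=5,fy=5,interpolation=cv2.INTER_CUBIC))
for p in ([536.4,-193.6,80],[536.4,-193.6,96]): print(proj(c,np.array(p)))"
```

```text
t 11.05 pos [ 536.4 -193.6  136.1] yaw 64.31 F [-0.6  0.8 -3.1] M [ 0.03  0.03 -0.02] w 11.5 58.3
shift [0.0, -0.0001, 0.0202] turn [0.00011, 1e-05, 3e-05]
(np.float64(321.9859882473956), np.float64(228.39822246204693))
(np.float64(322.13054549474015), np.float64(237.98822977849045))
```

View pics/z6.png

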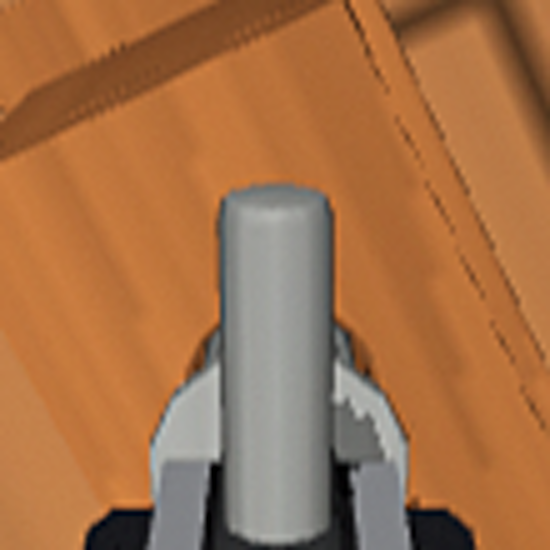

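The hole is visible on both sides of the collar, at columns about 195 and 370 of the crop, against a collar centre at about 279. So the key is within about 1 mm of centre, needing roughly +0.5 mm in tool y and −1 mm in tool x. I'll nudge it and lift slowly.

move_arm:
  motion:
    - [[-0.002, 0.001, -0.003], [0, 0, 0], 1]
    - [[-0.002, 0.001, -0.006], [0, 0, 0], 1]
    - [[-0.002, 0.001, -0.01], [0, 0, 0], 1]
    - [[-0.002, 0.001, -0.014], [0, 0, 0], 1]
    - [[-0.002, 0.001, -0.018], [0, 0, 0], 1]
    - [[-0.002, 0.001, -0.022], [0, 0, 0], 1]
    - [[-0.002, 0.001, -0.026], [0, 0, 0], 1]
    - [[-0.002, 0.001, -0.028], [0, 0, 0], 1]

```text
time: 11.77
ee_pos: [536.5, -194.5, 147.3]
tool_rot: [[0.433, 0.901, 0.0], [0.901, -0.433, -0.0], [-0.0, 0.001, -1.0]]
wrist_force: [0.4, 0.6, -2.2]
gripper_width: 11.3
grip_force: 58.3
```

move_arm:
  motion:
    - [[0, 0, -0.005], [0, 0, 0], 1]
    - [[0, 0, -0.01], [0, 0, 0], 1]
    - [[0, 0, -0.015], [0, 0, 0], 1]
    - [[0, 0, -0.02], [0, 0, 0], 1]
    - [[0, 0, -0.025], [0, 0, 0], 1]
    - [[0, 0, -0.03], [0, 0, 0], 1]
    - [[0, 0, -0.035], [0, 0, 0], 1]
    - [[0, 0, -0.035], [0, 0, 0], 1]

```text
time: 12.43
ee_pos: [536.5, -194.5, 161.5]
tool_rot: [[0.433, 0.901, 0.001], [0.901, -0.433, -0.0], [-0.0, 0.001, -1.0]]
wrist_force: [-0.2, 0.4, -3.1]
gripper_width: 11.0
grip_force: 58.3
```

Free. I'll continue out.

move_arm:
  motion:
    - [[0, 0, -0.01], [0, 0, 0], 1]
    - [[0, 0, -0.02], [0, 0, 0], 1]
    - [[0, 0, -0.03], [0, 0, 0], 1]
    - [[0, 0, -0.04], [0, 0, 0], 1]
    - [[0, 0, -0.05], [0, 0, 0], 1]
    - [[0, 0, -0.06], [0, 0, 0], 1]
    - [[0, 0, -0.07], [0, 0, 0], 1]
    - [[0, 0, -0.08], [0, 0, 0], 1]

```text
time: 13.1
ee_pos: [536.4, -194.5, 193.4]
tool_rot: [[0.433, 0.901, 0.0], [0.901, -0.433, -0.0], [-0.0, 0.0, -1.0]]
wrist_force: [-0.0, -0.0, -1.8]
gripper_width: 11.4
grip_force: 58.3
```

move_arm:
  motion:
    - [[0, 0, -0.03], [0, 0, 0], 1]
    - [[0, 0, -0.07], [0, 0, 0], 1]
    - [[0, 0, -0.11], [0, 0, 0], 1]
    - [[0, 0, -0.15], [0, 0, 0], 1]
    - [[0, 0, -0.19], [0, 0, 0], 1]
    - [[0, 0, -0.23], [0, 0, 0], 1]
    - [[0, 0, -0.25], [0, 0, 0], 1]
    - [[0, 0, -0.25], [0, 0, 0], 1]

```text
time: 13.77
ee_pos: [536.9, -194.7, 295.9]
tool_rot: [[0.433, 0.901, 0.004], [0.901, -0.433, -0.002], [0.0, 0.005, -1.0]]
wrist_force: [-1.0, -0.1, -2.4]
gripper_width: 10.8
grip_force: 58.5
```

```bash
python3 -c "
from h import *
plan([508-55,238.7-20,285],20)"
```

```text
t 13.77 pos [ 536.9 -194.7  295.9] yaw 64.31 F [-1.  -0.1 -2.4] M [0.02 0.01 0.02] w 10.8 58.5
shift [0.8404, -0.637, 0.0244] turn [0.00072, -0.00031, 0.1231]
```

Step 1 is met: the key is clear and held. Now I'll carry it to near the socket.

move_arm:
  motion:
    - [[0.02, -0.015, 0], [0, 0, 0.003], 1]
    - [[0.07, -0.053, 0], [0, 0, 0.01], 1]
    - [[0.14, -0.106, 0], [0, 0, 0.02], 1]
    - [[0.21, -0.16, 0], [0, 0, 0.03], 1]
    - [[0.28, -0.212, 0], [0, 0, 0.04], 1]
    - [[0.35, -0.265, 0], [0, 0, 0.05], 1]
    - [[0.41, -0.31, 0], [0, 0, 0.06], 1]
    - [[0.43, -0.326, 0], [0, 0, 0.062], 1]

```text
time: 14.43
ee_pos: [492.3, 20.5, 292.2]
tool_rot: [[0.743, 0.669, -0.001], [0.669, -0.743, 0.001], [-0.0, -0.002, -1.0]]
wrist_force: [-1.0, -0.4, -3.0]
gripper_width: 11.0
grip_force: 58.8
```

```bash
python3 -c "
from h import *
plan([508-55,238.7-20,265],20)"
```

```text
t 14.43 pos [492.3  20.5 292.2] yaw 42.0 F [-1.  -0.4 -3. ] M [ 0.01 -0.02  0.04] w 11.0 58.8
shift [0.2586, -0.4338, 0.0688] turn [-0.00027, 6e-05, 0.06112]
```

move_arm:
  motion:
    - [[0.015, -0.025, 0], [0, 0, 0.005], 1]
    - [[0.05, -0.08, 0], [0, 0, 0.015], 1]
    - [[0.1, -0.16, 0], [0, 0, 0.025], 1]
    - [[0.15, -0.25, 0], [0, 0, 0.035], 1]
    - [[0.2, -0.335, 0.02], [0, 0, 0.045], 1]
    - [[0.24, -0.4, 0.04], [0, 0, 0.055], 1]
    - [[0.26, -0.434, 0.06], [0, 0, 0.061], 1]
    - [[0.26, -0.434, 0.07], [0, 0, 0.061], 1]

```text
time: 15.1
ee_pos: [453.0, 218.4, 262.6]
tool_rot: [[0.939, 0.345, -0.003], [0.345, -0.939, -0.0], [-0.003, -0.001, -1.0]]
wrist_force: [0.6, -0.2, -2.9]
gripper_width: 11.4
grip_force: 59.0
```

```bash
python3 -c "
from h import *
plan([508-55,238.7-20,265],20)
c=snap('wrist','w7')
X=np.array([507.6,238.7,138.]);u,v=proj(c,X);print(u,v)
u,v=int(u),int(v)
a=c['pixels'][v-32:v+33,u-40:u+40,::-1]
cv2.imwrite('pics/z7.png',cv2.resize(a,None,fx=9,fy=9,interpolation=cv2.INTER_CUBIC)); print(u-40,v-32)"
```

```text
t 15.1 pos [453.  218.4 262.6] yaw 20.18 F [ 0.6 -0.2 -2.9] M [-0.05 -0.05 -0.05] w 11.4 59.0
shift [0.0003, -0.0008, -0.006] turn [-0.00013, 0.00052, 0.0005]
321.0100627975269 132.61864651588658
281 100
```

View pics/z7.png

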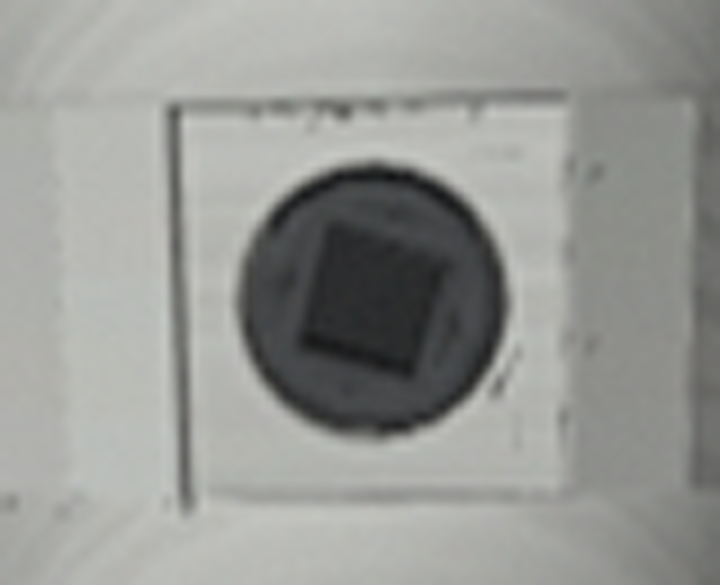

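The crop shows the pinion circle centred at about (373,300), with the dark square's corners near (333,220), (447,266), (415,377) and (302,343). I'll compute its pose.

```bash
python3 -c "
from h import *
c=load('w7');u0,v0=281,100
a=c['pixels'][v0:v0+65,u0:u0+80,::-1]
g=cv2.resize(cv2.cvtColor(a,cv2.COLOR_BGR2GRAY),None,fx=9,fy=9,interpolation=cv2.INTER_CUBIC)
print(g[300,374],g[300,270],g[200,374],g[200,220])
def P(p,z=138): return onz(c,u0+(p[0]+.5)/9-.5,v0+(p[1]+.5)/9-.5,z)
for th in (50,55,60,130):
  m=(g<th).astype(np.uint8);m[:,:200]=0;m[:,540:]=0;m[:140]=0;m[460:]=0
  n,l,s,ct=cv2.connectedComponentsWithStats(m); i=l[302,374]
  k=max(cv2.findContours((l==i).astype(np.uint8),0,1)[0],key=cv2.contourArea);r=cv2.minAreaRect(k)
  B=[P(p) for p in cv2.boxPoints(r)]
  e=[np.degrees(np.arctan2(*(B[(j+1)%4]-B[j])[1::-1]))%90 for j in range(4)]
  print(th,s[i,4],r,np.round(e,1),[round(np.linalg.norm(B[(j+1)%4]-B[j]),1) for j in range(2)],P(r[0]))
Q=[P(p) for p in [(333,220),(447,266),(415,377),(302,343)]];print([round(np.degrees(np.arctan2(*(Q[(j+1)%4]-Q[j])[1::-1]))%90,1) for j in range(4)],np.mean(Q,0))
p,q=P((175,105)),P((186,505));print('flat edge yaw',np.degrees(np.arctan2(*(q-p)[1::-1])))
"
```

```text
44 68 69 181
50 14795 ((370.21807861328125, 302.8970947265625), (124.9731674194336, 128.5983428955078), 17.447189331054688) [1.9 3.2 2.7 3. ] [np.float64(11.8), np.float64(11.6)] [507.34029465 237.99084607 138.        ]
55 15952 ((370.5777893066406, 303.23455810546875), (130.3253631591797, 133.48756408691406), 18.121858596801758) [1.2 2.6 2.  2.3] [np.float64(12.2), np.float64(12.1)] [507.32292314 237.94841088 138.        ]
60 17071 ((372.4447021484375, 302.84490966796875), (135.7178955078125, 137.6938934326172), 17.241458892822266) [2.1 3.4 3.  3.2] [np.float64(12.6), np.float64(12.6)] [507.41685647 237.79594438 138.        ]
130 58785 ((372.5675964355469, 300.9053955078125), (276.1902770996094, 270.436279296875), 80.53767395019531) [29.2 30.8 29.5 29.1] [np.float64(25.0), np.float64(25.3)] [507.58753741 237.84650944 138.        ]
[np.float64(88.8), np.float64(4.1), np.float64(3.7), np.float64(5.3)] [507.55533915 237.66387849 138.        ]
flat edge yaw -159.40453795371448
```

The socket is at (507.5, 238.0) with yaw about 3° mod 90, so the pinion stands near 0.31 rad. I'll move above it with tool yaw 3°.

```bash
python3 -c "
from h import *
plan([507.5,238.0,245],3)"
```

```text
t 15.15 pos [453.4 216.6 262.2] yaw 20.22 F [-0.4 -0.6 -3.7] M [-0.01  0.02 -0.  ] w 11.3 59.0
shift [0.1455, -0.0034, 0.0425] turn [0.00014, 0.00064, 0.04783]
```

```bash
python3 -c "
from h import *
c=snap('wrist','w8');u,v=proj(c,np.array([507.5,238,138.]));u0,v0=int(u)-40,int(v)-32
g=cv2.resize(cv2.cvtColor(np.ascontiguousarray(c['pixels'][v0:v0+65,u0:u0+80]),cv2.COLOR_RGB2GRAY),None,fx=9,fy=9,interpolation=cv2.INTER_CUBIC)
def P(p,z=138): return onz(c,u0+(p[0]+.5)/9-.5,v0+(p[1]+.5)/9-.5,z)
for th in (50,55,60,130):
  n,l,s,ct=cv2.connectedComponentsWithStats((g<th).astype(np.uint8)); i=l[292,360]
  k=max(cv2.findContours((l==i).astype(np.uint8),0,1)[0],key=cv2.contourArea);r=cv2.minAreaRect(k)
  B=[P(p) for p in cv2.boxPoints(r)]
  print(th,s[i,4],r[1],[round(np.degrees(np.arctan2(*(B[(j+1)%4]-B[j])[1::-1]))%90,1) for j in range(4)],P(r[0]),P(ct[i]))
plan([507.5,238.0,245],3)"
```

```text
50 15061 (125.1335220336914, 129.6918487548828) [np.float64(2.2), np.float64(3.6), np.float64(3.0), np.float64(3.4)] [507.3050571  238.00000711 138.        ] [507.28885567 238.05922756 138.        ]
55 16075 (128.5889129638672, 134.05218505859375) [np.float64(1.8), np.float64(3.2), np.float64(2.6), np.float64(3.0)] [507.33171139 238.01091402 138.        ] [507.37429427 238.04571645 138.        ]
60 17126 (134.0491485595703, 138.4412384033203) [np.float64(3.6), np.float64(5.0), np.float64(4.4), np.float64(4.7)] [507.47838886 237.81265673 138.        ] [507.42786903 238.0201492  138.        ]
130 59298 (271.9356689453125, 277.056640625) [np.float64(85.6), np.float64(87.8), np.float64(87.2), np.float64(87.2)] [507.53381781 237.97538302 138.        ] [507.56834117 237.9554251  138.        ]
t 15.2 pos [453.9 215.6 263.2] yaw 20.15 F [ 0.7 -0.2 -2.4] M [-0.01 -0.   -0.03] w 11.3 59.0
shift [0.1451, -0.0065, 0.0451] turn [0.00016, 0.00047, 0.04764]
```

move_arm:
  motion:
    - [[0.02, 0, 0], [0, 0, 0.006], 1]
    - [[0.05, -0.001, 0], [0, 0, 0.016], 1]
    - [[0.08, -0.002, 0.01], [0, 0, 0.026], 1]
    - [[0.11, -0.003, 0.02], [0, 0, 0.036], 1]
    - [[0.135, -0.004, 0.03], [0, 0, 0.044], 1]
    - [[0.145, -0.005, 0.04], [0, 0, 0.0475], 1]
    - [[0.145, -0.005, 0.042], [0, 0, 0.0475], 1]
    - [[0.145, -0.005, 0.042], [0, 0, 0.0475], 1]

```text
time: 15.87
ee_pos: [508.3, 236.5, 247.7]
tool_rot: [[0.999, 0.052, -0.001], [0.052, -0.999, -0.001], [-0.001, 0.001, -1.0]]
wrist_force: [-0.6, 0.3, -2.7]
gripper_width: 11.0
grip_force: 58.9
```

move_arm:
  motion:
    - [[0, 0, 0], [0, 0, 0], 1]
    - [[0, 0, 0], [0, 0, 0], 1]
    - [[0, 0, 0], [0, 0, 0], 1]

```text
time: 16.12
ee_pos: [508.2, 237.3, 248.7]
tool_rot: [[0.999, 0.052, 0.001], [0.052, -0.999, 0.0], [0.001, -0.0, -1.0]]
wrist_force: [0.1, -0.2, -2.0]
gripper_width: 11.2
grip_force: 58.9
```

```bash
python3 -c "
from h import *
plan([507.5,238.0,230],3)"
```

```text
t 16.12 pos [508.2 237.3 248.7] yaw 2.96 F [ 0.1 -0.2 -2. ] M [ 0.09 -0.05  0.04] w 11.2 58.9
shift [-0.0017, -0.0019, 0.0467] turn [-3e-05, -0.00013, -0.00011]
```

move_arm:
  motion:
    - [[-0.002, -0.002, 0.01], [0, 0, 0], 1]
    - [[-0.002, -0.002, 0.02], [0, 0, 0], 1]
    - [[-0.002, -0.002, 0.03], [0, 0, 0], 1]
    - [[-0.002, -0.002, 0.04], [0, 0, 0], 1]
    - [[-0.002, -0.002, 0.046], [0, 0, 0], 1]
    - [[-0.002, -0.002, 0.052], [0, 0, 0], 1]
    - [[-0.002, -0.002, 0.056], [0, 0, 0], 1]
    - [[-0.002, -0.002, 0.056], [0, 0, 0], 1]

```text
time: 16.78
ee_pos: [507.8, 238.1, 225.7]
tool_rot: [[0.999, 0.051, 0.001], [0.051, -0.999, -0.0], [0.001, 0.0, -1.0]]
wrist_force: [1.9, -1.1, -1.8]
gripper_width: 11.4
grip_force: 59.1
```

```bash
python3 -c "
from h import *
plan([507.5,238.0,220],3)"
```

```text
t 16.78 pos [507.8 238.1 225.7] yaw 2.92 F [ 1.9 -1.1 -1.8] M [-0.11 -0.49 -0.01] w 11.4 59.1
shift [-0.0009, 0.0002, 0.0143] turn [2e-05, -0.00017, -0.00022]
```

move_arm:
  motion:
    - [[0, 0, 0.002], [0, 0, 0], 1]
    - [[0, 0, 0.004], [0, 0, 0], 1]
    - [[0, 0, 0.006], [0, 0, 0], 1]
    - [[0, 0, 0.008], [0, 0, 0], 1]
    - [[0, 0, 0.008], [0, 0, 0], 1]
    - [[0, 0, 0.008], [0, 0, 0], 1]

```text
time: 17.28
ee_pos: [507.9, 238.2, 223.3]
tool_rot: [[0.999, 0.051, 0.002], [0.051, -0.999, 0.0], [0.002, -0.0, -1.0]]
wrist_force: [1.6, -2.8, 5.2]
gripper_width: 11.4
grip_force: 60.1
```

```bash
python3 -c "
from h import *
plan([507.5,238.0,220],3)"
```

```text
t 17.28 pos [507.9 238.2 223.3] yaw 2.92 F [ 1.6 -2.8  5.2] M [-0.3  -0.33 -0.03] w 11.4 60.1
shift [-0.001, 0.0004, 0.0083] turn [-3e-05, -0.00029, -0.00021]
```

move_arm:
  motion:
    - [[0.0008, 0.0015, 0.002], [0, 0, 0], 1]
    - [[0.0008, 0.0015, 0.004], [0, 0, 0], 1]
    - [[0.0008, 0.0015, 0.006], [0, 0, 0], 1]
    - [[0.0008, 0.0015, 0.008], [0, 0, 0], 1]
    - [[0.0008, 0.0015, 0.01], [0, 0, 0], 1]
    - [[0.0008, 0.0015, 0.01], [0, 0, 0], 1]

```text
time: 17.78
ee_pos: [508.1, 238.0, 219.5]
tool_rot: [[0.999, 0.051, 0.002], [0.051, -0.999, 0.001], [0.002, -0.001, -1.0]]
wrist_force: [1.3, 1.3, 6.2]
gripper_width: 11.1
grip_force: 60.2
```

```bash
python3 -c "
from h import *
plan([507.5,238.0,214],3)"
```

```text
t 17.78 pos [508.1 238.  219.5] yaw 2.95 F [1.3 1.3 6.2] M [ 0.01 -0.15 -0.04] w 11.1 60.2
shift [-0.0014, -0.0002, 0.0137] turn [-0.00016, -0.00025, -0.00015]
```

The key is meshing: the force follows the spring's rate. I'll push it home.

move_arm:
  motion:
    - [[0.0005, -0.0005, 0.002], [0, 0, 0], 1]
    - [[0.0005, -0.0005, 0.004], [0, 0, 0], 1]
    - [[0.0005, -0.0005, 0.006], [0, 0, 0], 1]
    - [[0.0005, -0.0005, 0.008], [0, 0, 0], 1]
    - [[0.0005, -0.0005, 0.01], [0, 0, 0], 1]
    - [[0.0005, -0.0005, 0.012], [0, 0, 0], 1]
    - [[0.0005, -0.0005, 0.012], [0, 0, 0], 1]

```text
time: 18.37
ee_pos: [508.2, 238.1, 215.5]
tool_rot: [[0.999, 0.051, 0.002], [0.051, -0.999, 0.001], [0.002, -0.001, -1.0]]
wrist_force: [-0.8, -1.1, 9.2]
gripper_width: 11.1
grip_force: 60.8
```

```bash
python3 -c "
from h import *
plan([507.5,238.0,214],3)"
```

```text
t 18.37 pos [508.2 238.1 215.5] yaw 2.95 F [-0.8 -1.1  9.2] M [-0.28  0.24  0.01] w 11.1 60.8
shift [-0.0018, 0.0002, 0.0038] turn [-0.00016, -0.00033, -0.00015]
```

move_arm:
  motion:
    - [[0, 0, 0.002], [0, 0, 0], 1]
    - [[0, 0, 0.004], [0, 0, 0], 1]
    - [[0, 0, 0.005], [0, 0, 0], 1]
    - [[0, 0, 0.005], [0, 0, 0], 1]

```text
time: 18.7
ee_pos: [508.4, 238.2, 215.4]
tool_rot: [[0.999, 0.051, 0.004], [0.051, -0.999, 0.002], [0.004, -0.002, -1.0]]
wrist_force: [-2.8, -2.1, 17.6]
gripper_width: 11.2
grip_force: 61.8
```

```bash
python3 -c "
from h import *
plan([507.5,238.0,214],3)"
```

```text
t 18.7 pos [508.4 238.2 215.4] yaw 2.95 F [-2.8 -2.1 17.6] M [-0.47  0.86  0.06] w 11.2 61.8
shift [-0.0023, 0.0004, 0.0034] turn [-0.00026, -0.00063, -0.00014]
```

The key is at the hard floor: z held at 215.4 while the force rose to 17.6 N. Now I'll turn clockwise, keeping the push.

move_arm:
  motion:
    - [[-0.001, 0, 0], [0, 0, 0.006], 1]
    - [[-0.001, 0, 0], [0, 0, 0.014], 1]
    - [[-0.001, 0, 0], [0, 0, 0.022], 1]
    - [[-0.001, 0, 0], [0, 0, 0.03], 1]
    - [[-0.001, 0, 0], [0, 0, 0.038], 1]
    - [[-0.001, 0, 0], [0, 0, 0.046], 1]
    - [[-0.001, 0, 0], [0, 0, 0.054], 1]
    - [[-0.001, 0, 0], [0, 0, 0.06], 1]

```text
time: 19.37
ee_pos: [508.5, 237.8, 215.4]
tool_rot: [[0.947, -0.322, 0.005], [-0.322, -0.947, 0.001], [0.005, -0.003, -1.0]]
wrist_force: [-1.4, -3.7, 16.5]
gripper_width: 11.1
grip_force: 62.2
```

```bash
python3 -c "
from h import *
plan([508,238.0,214],-30)"
```

```text
t 19.37 pos [508.5 237.8 215.4] yaw -18.81 F [-1.4 -3.7 16.5] M [-0.86  0.31  0.24] w 11.1 62.2
shift [-0.0015, -0.0001, 0.0034] turn [-0.00049, -0.00068, 0.03109]
```

move_arm:
  motion:
    - [[0, 0, 0], [0, 0, 0.006], 1]
    - [[0, 0, 0], [0, 0, 0.012], 1]
    - [[0, 0, 0], [0, 0, 0.018], 1]
    - [[0, 0, 0], [0, 0, 0.023], 1]
    - [[0, 0, 0], [0, 0, 0.028], 1]
    - [[0, 0, 0], [0, 0, 0.032], 1]
    - [[0, 0, 0], [0, 0, 0.032], 1]

```text
time: 19.95
ee_pos: [508.5, 237.7, 215.4]
tool_rot: [[0.864, -0.504, 0.005], [-0.504, -0.864, 0.001], [0.004, -0.003, -1.0]]
wrist_force: [-1.8, -4.1, 17.0]
gripper_width: 11.0
grip_force: 62.1
```

```bash
python3 -c "
from h import *
plan([508,238.0,214],-35)"
```

```text
t 19.95 pos [508.5 237.7 215.4] yaw -30.26 F [-1.8 -4.1 17. ] M [-0.9   0.4   0.12] w 11.0 62.1
shift [-0.0014, 0.0, 0.0034] turn [-0.00056, -0.0006, 0.01316]
```

move_arm:
  motion:
    - [[0, 0, 0], [0, 0, 0.004], 1]
    - [[0, 0, 0], [0, 0, 0.008], 1]
    - [[0, 0, 0], [0, 0, 0.012], 1]
    - [[0, 0, 0], [0, 0, 0.015], 1]

```text
time: 20.28
ee_pos: [508.5, 237.7, 215.4]
tool_rot: [[0.813, -0.583, 0.005], [-0.583, -0.813, 0.001], [0.004, -0.004, -1.0]]
wrist_force: [-1.8, -4.2, 15.5]
gripper_width: 10.9
grip_force: 62.2
```

```bash
python3 -c "
from h import *
plan([508,238.0,214],-40)"
```

```text
t 20.28 pos [508.5 237.7 215.4] yaw -35.66 F [-1.8 -4.2 15.5] M [-0.89  0.46  0.17] w 10.9 62.2
shift [-0.0014, 0.0001, 0.0034] turn [-0.00059, -0.00054, 0.01207]
```

move_arm:
  motion:
    - [[0, 0, 0], [0, 0, 0.004], 1]
    - [[0, 0, 0], [0, 0, 0.008], 1]
    - [[0, 0, 0], [0, 0, 0.012], 1]
    - [[0, 0, 0], [0, 0, 0.012], 1]

```text
time: 20.62
ee_pos: [508.5, 237.7, 215.4]
tool_rot: [[0.766, -0.643, 0.005], [-0.643, -0.766, 0.001], [0.003, -0.004, -1.0]]
wrist_force: [-2.3, -3.1, 17.3]
gripper_width: 11.3
grip_force: 62.2
```

```bash
python3 -c "
from h import *
plan([508,238.0,214],-45); print(read_state()['joints'])"
```

```text
t 20.62 pos [508.5 237.7 215.4] yaw -39.98 F [-2.3 -3.1 17.3] M [-0.95  0.38  0.18] w 11.3 62.2
shift [-0.0014, 0.0001, 0.0034] turn [-0.00062, -0.00049, 0.01394]
[ 2.13117204e+01  9.22619182e+00  7.69616251e+01 -6.00254863e-02
  9.35325477e+01  1.51291236e+02]
```

move_arm:
  motion:
    - [[0, 0, 0], [0, 0, 0.004], 1]
    - [[0, 0, 0], [0, 0, 0.008], 1]
    - [[0, 0, 0], [0, 0, 0.012], 1]
    - [[0, 0, 0], [0, 0, 0.012], 1]

```text
time: 20.95
ee_pos: [508.4, 237.7, 215.4]
tool_rot: [[0.716, -0.698, 0.005], [-0.698, -0.716, 0.001], [0.003, -0.004, -1.0]]
wrist_force: [-1.8, -3.3, 17.2]
gripper_width: 11.2
grip_force: 62.8
```

```bash
python3 -c "
from h import *
plan([508,238.0,214],-45)
n=snap('wrist','w9');o=load('w8')
for nm,c in(('old',o),('new',n)):
  g=cv2.cvtColor(np.ascontiguousarray(c['pixels']),cv2.COLOR_RGB2GRAY).astype(int)
  for r in (192,200,210,225,240): print(nm,r,' '.join(map(str,g[r,300:344])))
"
```

```text
t 20.95 pos [508.4 237.7 215.4] yaw -44.29 F [-1.8 -3.3 17.2] M [-0.94  0.45  0.26] w 11.2 62.8
shift [-0.0014, 0.0002, 0.0034] turn [-0.00063, -0.00047, 0.00197]
old 192 146 148 152 152 154 154 155 160 140 115 157 162 170 182 185 185 176 177 179 181 176 171 163 152 154 148 139 121 110 96 72 91 137 129 124 120 121 119 113 112 109 102 97 95
old 200 148 147 150 152 153 156 157 158 136 119 152 158 170 183 186 179 180 178 177 176 176 168 163 158 153 147 140 128 113 101 87 85 141 130 126 124 121 118 115 109 106 100 96 91
old 210 148 148 152 152 153 152 155 158 123 114 155 159 167 180 185 180 179 178 177 179 175 170 165 159 153 148 140 127 115 103 88 60 59 97 132 121 119 114 110 107 104 97 95 90
old 225 149 155 145 122 118 162 183 190 184 118 147 156 166 180 185 182 179 179 178 178 179 171 165 159 155 149 140 127 115 101 84 95 196 186 188 163 114 54 77 97 106 99 93 91
old 240 189 187 186 185 184 183 186 193 192 116 134 157 162 176 187 182 179 179 178 178 178 171 164 160 154 148 140 125 111 99 83 49 149 158 166 190 186 189 189 187 161 134 164 159
new 192 186 186 182 180 178 176 155 138 160 52 75 84 91 99 99 99 103 106 110 113 111 114 113 121 118 120 125 120 117 107 88 145 163 160 161 161 141 143 163 161 140 124 124 127
new 200 185 187 176 116 198 193 194 200 117 60 77 82 92 98 101 102 107 108 113 116 119 119 122 122 123 125 122 120 118 112 97 98 123 123 126 128 127 112 104 85 78 89 101 112
new 210 197 192 191 195 202 197 128 15 26 70 80 83 90 100 101 102 106 108 113 116 119 120 119 121 124 126 124 118 117 114 101 75 62 52 32 27 80 120 124 121 121 119 121 122
new 225 198 201 169 141 94 113 181 209 208 41 75 82 86 96 104 103 106 109 112 115 119 119 120 124 126 125 123 120 117 113 97 100 128 123 127 128 109 85 112 165 185 192 192 180
new 240 200 200 198 199 195 194 197 204 207 120 61 80 86 94 102 103 106 108 112 117 117 119 120 122 125 126 124 119 116 115 98 43 107 132 126 127 126 126 126 127 127 129 129 129
```

The bar edges are unchanged in the gripper view (columns 309–331), so the key has not slipped and the pinion is turning. I'll continue toward the stop, watching joint 6.

move_arm:
  motion:
    - [[0, 0, 0], [0, 0, 0.004], 1]
    - [[0, 0, 0], [0, 0, 0.008], 1]
    - [[0, 0, 0], [0, 0, 0.012], 1]
    - [[0, 0, 0], [0, 0, 0.012], 1]

```text
time: 21.33
ee_pos: [508.4, 237.7, 215.4]
tool_rot: [[0.661, -0.75, 0.005], [-0.75, -0.661, 0.001], [0.003, -0.004, -1.0]]
wrist_force: [-1.5, -4.3, 16.4]
gripper_width: 11.3
grip_force: 64.0
```

```bash
python3 -c "
from h import *
plan([508,238.0,214],-50); print(read_state()['joints'][5])"
```

```text
t 21.33 pos [508.4 237.7 215.4] yaw -48.6 F [-1.5 -4.3 16.4] M [-1.02  0.45  0.41] w 11.3 64.0
shift [-0.0013, 0.0002, 0.0034] turn [-0.00066, -0.00042, 0.0039]
159.90697261378347
```

move_arm:
  motion:
    - [[0, 0, 0], [0, 0, 0.004], 1]
    - [[0, 0, 0], [0, 0, 0.008], 1]
    - [[0, 0, 0], [0, 0, 0.008], 1]

```text
time: 21.58
ee_pos: [508.4, 237.7, 215.4]
tool_rot: [[0.623, -0.782, 0.005], [-0.782, -0.623, 0.001], [0.002, -0.004, -1.0]]
wrist_force: [-1.8, -3.3, 16.5]
gripper_width: 11.0
grip_force: 63.8
```

```bash
python3 -c "
from h import *
n=snap('wrist','w10')
plan([508,238.0,214],-50); print(read_state()['joints'][5])
g=cv2.cvtColor(np.ascontiguousarray(n['pixels']),cv2.COLOR_RGB2GRAY).astype(int)
for r in (192,200,210,225,240): print(r,' '.join(map(str,g[r,300:344])))
"
```

```text
t 21.63 pos [508.4 237.7 215.4] yaw -51.42 F [-1.2 -4.  17.6] M [-0.99  0.48  0.41] w 11.3 63.7
shift [-0.0013, 0.0002, 0.0034] turn [-0.00065, -0.0004, -0.00395]
162.73170692513168
192 181 178 175 153 143 195 192 197 53 63 78 83 92 97 97 101 103 106 111 108 114 112 111 120 121 121 123 118 113 99 94 149 123 122 123 125 123 128 125 128 124 126 124 126
200 182 126 181 156 189 189 195 206 58 67 79 84 93 98 99 103 104 108 113 115 115 117 117 121 122 123 120 118 110 110 88 113 124 120 121 119 123 124 122 122 116 104 99 88
210 198 189 188 192 199 194 118 2 42 73 79 82 91 99 98 101 105 108 111 114 115 117 118 122 119 123 118 116 113 114 93 79 72 50 30 26 64 119 122 118 119 120 119 120
225 198 200 167 143 93 106 177 207 193 45 76 80 88 97 100 103 105 107 112 114 115 117 120 121 121 121 120 117 114 112 91 112 124 122 125 127 116 87 109 160 181 187 189 174
240 196 196 196 196 192 192 194 202 207 77 66 79 86 94 100 103 104 107 110 113 116 118 119 120 122 122 121 117 114 111 93 43 109 130 126 125 124 125 125 125 125 127 124 127
```

Mz has levelled at 0.41 N m, twice the 0.2 the pinion needs to turn, and the bar lags the gripper by about 1°. That means the hard stop. The key is home, pressed with about 17 N and held, so I'll hand in.

```bash
python3 -c "
from h import *
print(finish_job())"
```

```text
the job is handed in; nothing more can be done
None
```

I handed the job in with the key still gripped, upright and fully home, pressed down with about 17 N, and the pinion turned to what the torque shows is its tight stop; no verdict came back.

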